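# Load the washroom brush sanitiser, press it shut and set its dial

## Task

First turn the brush sanitiser's selector knob to its off mark (the bar). Put every scrubbing brush into the open chamber, each bristles down flat on the chamber floor, none on top of another, then swing the lid shut and press it down near its front edge until it snaps fully home, and also press the proud round filter cap on the deck fully down. Last, with both home, turn the knob so that its pointer rests at the three-dot mark; leave the soap box, bamboo cup, glass tumbler and shower cap case where they stand.

Things in the scene. Friction and masses are not known exactly. Their poses are not given: they have to be found in the camera images.
- sanitizer: White fixed sanitiser. Origin at shelf level; own x away from the robot, y left, z up. Outside x -100 to 87, y -185 to 185 mm, 85 high. Open chamber: x -75 to 75, y -65 to 175 mm (holds four brushes side by side, lengthwise along x), floor z 12, rim z 85. Right of it a flat deck, top z 85, with the selector and its marks at 40 degree steps, clockwise: a bar (off), one, two, three, four dots.
- lid (a joint): Angle of the chamber's lid: 0 fully shut, 1.57 upright; opens upward about its far edge, stiff, stays where left. Flat grey panel 187 mm from hinge to front edge, 256 wide, its faces 1 and 11 mm above the hinge plane. At about 0.07 rad it meets a spring catch and must be pressed (some 6 to 10 N near the front edge) till it snaps to 0. Starts at 1.55 to 1.7.
- lid_hinge (a point): Middle of the lid's hinge line, at the far rim of the chamber (sanitiser x 85, y 55, z 85 mm); hinge line is the sanitiser's y.
- lid_edge (a point): Middle of the lid's front (free) edge, on its outer face; 187 mm from the hinge, 11 mm out from the hinge plane.
- selector (a joint): Angle of the selector knob, rad, growing clockwise seen from above. Detents: 0 off (bar mark), 0.698 one dot, 1.396 two dots, 2.094 three dots, 2.793 four dots. The pointer's heading in the sanitiser's frame is 1.396 minus this value (counterclockwise from its +x). Starts anywhere past one dot. Let go, it springs to the nearest detent.
- filter_cap (a joint): How far the round filter cap is pressed down, m: 0 standing proud, 0.008 fully home (flange on the deck). Friction-held, needs 5 to 8 N, stays where left. Starts at 0 to 0.003.
- cap_top (a point): Middle of the top of the filter cap: a grey disc 40 mm across on the deck, nearer the robot than the knob (sanitiser x -64, y -130 mm); the top is 14 mm above the deck when fully proud, 6 mm when home.
- selector_grip (a point): On the knob's vertical axis (sanitiser x 0, y -130 mm), 32 mm above the deck: height to grip. Knob: black grip bar 46 mm long (along its pointer), 12 wide, from 8 to 42 mm above the deck, on a round skirt 48 mm across and 8 high. Pointer: white line on one end of the bar.
- brush1: Wooden scrubbing brush, one of two to four alike, 100 mm long (own x), 46 wide (own y), 60 high. From below: bristle block 16 mm high, wooden block 18 mm (top at 34), then a grip ridge along the middle, 74 mm long (own x), 18 wide, from 34 to 60 mm height. Origin: centre of the underside of the bristles; own z up out of the grip. Starts on its bristles, right of the sanitiser.
- brush2: Wooden scrubbing brush, one of two to four alike, 100 mm long (own x), 46 wide (own y), 60 high. From below: bristle block 16 mm high, wooden block 18 mm (top at 34), then a grip ridge along the middle, 74 mm long (own x), 18 wide, from 34 to 60 mm height. Origin: centre of the underside of the bristles; own z up out of the grip. Starts on its bristles, right of the sanitiser.
- brush3: Wooden scrubbing brush, one of two to four alike, 100 mm long (own x), 46 wide (own y), 60 high. From below: bristle block 16 mm high, wooden block 18 mm (top at 34), then a grip ridge along the middle, 74 mm long (own x), 18 wide, from 34 to 60 mm height. Origin: centre of the underside of the bristles; own z up out of the grip. Starts on its bristles, right of the sanitiser.
- brush4: Wooden scrubbing brush, one of two to four alike, 100 mm long (own x), 46 wide (own y), 60 high. From below: bristle block 16 mm high, wooden block 18 mm (top at 34), then a grip ridge along the middle, 74 mm long (own x), 18 wide, from 34 to 60 mm height. Origin: centre of the underside of the bristles; own z up out of the grip. Starts on its bristles, right of the sanitiser.
- soap_box: Closed grey plastic soap box 114 x 79 x 40 mm, bystander beyond the brushes. Origin: centre of underside.
- bamboo_cup: Bamboo cup, 74 mm across, 95 high, bystander to the left of the sanitiser. Origin: centre of underside.
- tumbler: Glass tumbler, 72 mm across, 110 high, bystander beyond the sanitiser. Origin: centre of underside.
- cap_case: Closed round white plastic shower cap case, 120 mm across, 40 high, bystander beyond the sanitiser. Origin: centre of underside.
Not all that is in view belongs to the job. What is shaped like the brush3 but orange is not meant.

How it is judged:
By the outcome, as a careful person would: the job done as asked, in the order asked, and still so for the second after the job is handed in, with the robot touching nothing.
Of brush1, brush2, brush3, brush4 only 2 to 4 are there at a start; the rules pass over those that are not, and their reading is None.
At some moment in a run one of brush1, brush2, brush3, brush4 may be knocked a few centimetres aside while the robot is not near it.
Once in a run the grip may slacken for a moment while it holds something.
It also fails if it takes over 210 s, if anything falls off the work surface, if the arm or the gripper's body presses on something with over 40 N, if the wrist force passes 120 N, or if a joint passes its speed limit or range.

## Robot

A 6-joint arm with a two-finger parallel gripper is mounted at the origin on the work surface. World frame = base frame: x ahead of the robot, y to its left, z up, the work surface at z = 0. Lengths are in m, angles in degrees, forces in N, time in s.
With the tool pointing down it reaches from about 0.3 to 0.75 m from the base axis. Payload 8.5 kg.
Tool frame: the origin (TCP) lies midway between the tips of the shut fingers; the grasp point (between the pads) lies 19 mm behind it; z points along the fingers, y is the line along which they close (so a half turn about z gives the same grasp; the last joint's range is limited). The gripper opens to 85 mm and grips with 20 to 120 N. Pads are 22 mm wide; open, the fingers measure 114 mm over their backs; the gripper's body (76 mm by 85 mm) begins 54 mm behind the grasp point. The pads swing forward as they close: fully open they stand 13 mm farther back than shut.
Start: joints at [-85.159, 21.807, 74.336, -0, 83.858, -12.336], TCP at [0.162, -0.525, 0.231] pointing down, gripper open.
Joint ranges: [-178.18, 178.18], [-50.72, 133.34], [12.68, 142.11], [-81.47, 261.47], [9.98, 163.14], [-165.26, 165.26]. Speed limits (degrees/s): [136.94, 136.94, 180, 180, 180, 180].

## Interface

Orientations are given as a 3x3 rotation matrix whose columns are the frame's x, y, z axes.
In Python, from rig import observe, optics, order, spotter gives the robot as it stands.
- The arm moves only by the tool move_arm, never from a script. Its argument "series" is text: rows parted by semicolons, each of 5 numbers parted by spaces: the shift along the tool's x, y, z in cm, then the turn about the tool's z in degrees, then the opening, from -1 (shut) to 1 (fully open). A call has 1 to 8 rows; each row is the pose to reach, as a shift and turn from the pose commanded when the call began, along the tool's axes at that moment; what a row does not reach only later rows make up. A row lasts 1/8 s, in which the tool goes at most 62.5 mm and 10.7 degrees, less where a joint would pass 70% of its speed; a pose out of reach is approached as far as the arm can. A call with a gripper value outside its range is refused whole. The fingers move at their own pace and stop on an object; "force" is the grip in N (left out, the last holds). Time passes only in rows, so rows that repeat a pose let the fingers close. It gives the time, the measured TCP pose, the force, the opening and the grip force at its end, in the units of the state.
- observe(): the state, without advancing time (a new reading comes with each control period).
- optics.get_image(name): name is "side" or "top"; returns a dict with "pixels" (480x640x3 uint8, blue, green, red), "camera_matrix" (3x3 intrinsics, pixels), "rvec" (rotation vector, rad) and "tvec" (3), from world to camera coordinates, as OpenCV has them. Camera axes: x right, y down, z forward; pixel columns grow to the right and rows downward; lengths in m; the calibration is good to about 2 mm. A picture is of the moment at which its call begins. There is no depth.
- order.close_job(): hands the job in; it is judged then, once.
Trained networks look in the newest picture that a camera, given by its name, has taken for a name from the list of things; names that differ only in an ending like _2 or _b are one class to them, and where a whole thing is asked for, a point or a joint stands for the part that bears it (a point fixed in the world has none). Each returns a list of dicts, best first, with "score" (0 to 1); they miss things now and then, are a little off and sometimes report something else, mostly with a low value. They report only what shows in the picture. A call takes as long as a camera call. They do not tell look-alikes from the thing itself.
- spotter.find_in(thing, camera): "point" ([x, y, z] in m, in world coordinates, good to about 4 mm: the middle of the surface that is visible of it).
- spotter.cut_out(thing, camera): "pixels" (480x640 bool, what is visible of it).
- spotter.mark_of(thing, camera): "point" ([x, y, z] in m, in world coordinates, good to about 4 mm: a listed point, or the origin of a listed thing).
The state is a dict: "time_s": time; "q": joint angles; "qvel": joint speeds; "joint_efforts": joint torques, N m; "position": TCP position; "tool_rot": TCP orientation; "ft_force": force on the tool from outside, world axes, zero at the start; "wrist_torque": the same for the moment, N m; "grip_width": finger opening in m; "gripper_force": force on a finger pad.
Only numpy, scipy, OpenCV 4.12 (cv2) and the standard library are available. Lean on these libraries where they do the work, as an engineer would, in place of code of your own. Each camera call takes 0.05 s, during which the arm holds its last target. There are 200 camera calls.

## Working session

There is one attempt and no reset: what is moved stays moved. The work goes in short steps, Python scripts to look and compute and a tool call to move; the robot and the scene stay as the last step left them, time stands still between calls to the robot, and variables do not carry over. Pictures are saved under pics/ and viewed, at most 14 in all, crops included, and the job is handed in when it is done.

Besides the shell and the picture viewer there is one more tool, called after "Emit:" by a JSON object that holds its "fn" and its "kwargs", one argument or row to a line. move_arm: Moves the arm, as the interface text tells. Its arguments: {"type":"object","properties":{"series":{"type":"string"},"force":{"type":"number"}},"required":["series"]}

```bash
ls; mkdir -p pics; python3 - <<'E'
from rig import observe, optics, order, spotter
import cv2,numpy as np
s=observe(); print(s['time_s'],s['position'],np.round(s['tool_rot'],3).tolist(),s['grip_width'])
for c in('top','side'):
    im=optics.get_image(c); cv2.imwrite(f'pics/{c}0.png',im['pixels'])
    R=cv2.Rodrigues(np.array(im['rvec']))[0]; print(c,(-R.T@np.array(im['tvec']).ravel()).round(3),R.round(2).tolist())
    for t in ['brush1','sanitizer','selector_grip','cap_top','lid_edge','lid_hinge','soap_box']:
        print(t,[(np.round(d['point'],3).tolist(),round(d['score'],2)) for d in spotter.mark_of(t,c)])
E
```

```text
pics
0.0 [ 0.1623885  -0.52515925  0.23069206] [[0.955, 0.295, -0.0], [0.295, -0.955, 0.002], [0.0, -0.001, -1.0]] 0.08561708644163579
top [4.660e-01 1.000e-03 1.141e+00] [[0.0, -1.0, -0.02], [-1.0, -0.0, -0.1], [0.1, 0.02, -1.0]]
brush1 [([0.427, -0.344, -0.001], 0.83), ([0.567, -0.201, -0.004], 0.71), ([0.356, -0.213, 0.004], 0.68), ([0.414, -0.472, -0.002], 0.67), ([0.758, -0.221, -0.002], 0.65), ([0.591, -0.33, -0.003], 0.63)]
sanitizer [([0.523, 0.15, 0.002], 0.83)]
selector_grip [([0.532, 0.026, 0.116], 0.91)]
cap_top [([0.466, 0.019, 0.098], 0.81)]
lid_edge [([0.612, 0.218, 0.275], 0.84)]
lid_hinge [([0.602, 0.213, 0.085], 0.83)]
soap_box [([0.759, -0.22, 0.0], 0.72)]
side [0.167 0.717 0.878] [[-0.88, -0.47, -0.02], [-0.32, 0.62, -0.72], [0.35, -0.63, -0.7]]
brush1 [([0.427, -0.342, -0.0], 0.76), ([0.355, -0.217, -0.004], 0.75), ([0.415, -0.47, 0.002], 0.71), ([0.568, -0.197, -0.001], 0.62), ([0.588, -0.333, 0.002], 0.57)]
sanitizer [([0.523, 0.156, 0.0], 0.79), ([0.759, -0.226, 0.004], 0.43)]
selector_grip [([0.532, 0.023, 0.115], 0.69)]
cap_top [([0.47, 0.021, 0.097], 0.57)]
lid_edge [([0.612, 0.216, 0.271], 0.67), ([0.758, -0.229, 0.003], 0.58)]
lid_hinge [([0.61, 0.217, 0.084], 0.96)]
soap_box [([0.76, -0.228, 0.0], 0.7)]
```

View pics/top0.png

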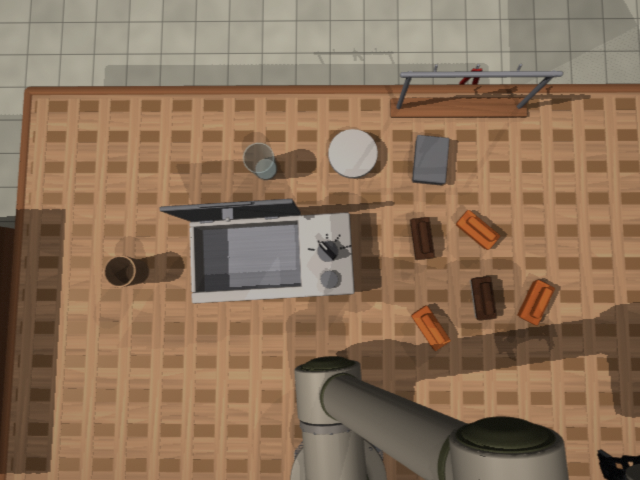

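View pics/side0.png

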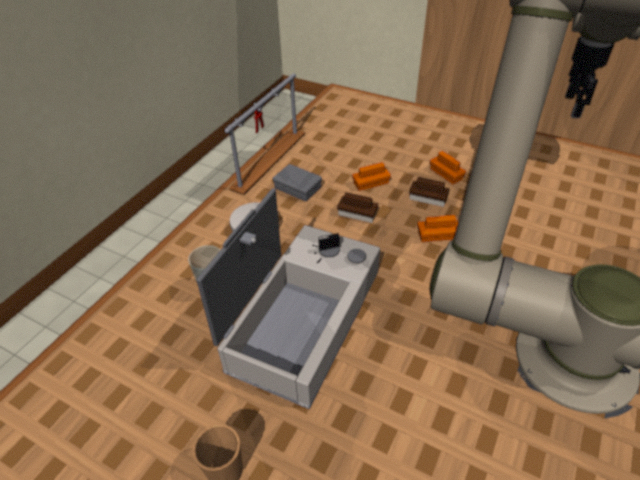

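The top view shows two dark-brown brushes at (422,238) and (484,298), with orange look-alikes at (478,230), (537,302) and (430,327). The soap box is at (431,160), the knob at (328,250), the cap at (331,279) and the lid is upright. The side view agrees. I'll measure these next.

```bash
cat > h.py <<'E'
from rig import observe, optics, order, spotter
import cv2,numpy as np
def cam(c):
    im=optics.get_image(c); return im
def back(im,uv,z):
    K=np.array(im['camera_matrix']);R=cv2.Rodrigues(np.array(im['rvec'],float))[0];t=np.array(im['tvec'],float).ravel()
    n=cv2.undistortPoints(np.array(uv,float).reshape(-1,1,2),K,None).reshape(-1,2)
    d=np.c_[n,np.ones(len(n))]@R; o=-R.T@t
    return (o+d*((z-o[2])/d[:,2])[:,None])[:,:2]
def proj(im,P):
    return cv2.projectPoints(np.array(P,float).reshape(-1,1,3),np.array(im['rvec'],float),np.array(im['tvec'],float),np.array(im['camera_matrix']),None)[0].reshape(-1,2)
def crop(im,uv,r,name,s=8):
    u,v=[int(round(a)) for a in np.ravel(uv)]; p=im['pixels'][max(0,v-r):v+r,max(0,u-r):u+r]
    cv2.imwrite(name,cv2.resize(p,None,fx=s,fy=s,interpolation=cv2.INTER_CUBIC))
def brushes(c):
    im=cam(c); out=[]
    for d in spotter.cut_out('brush1',c):
        m=d['pixels']; col=im['pixels'][m].mean(0); ys,xs=np.nonzero(m)
        w=back(im,np.c_[xs,ys],0.045); r=cv2.minAreaRect((w*1000).astype(np.float32))
        b=cv2.boxPoints(r); e1=b[1]-b[0]; e2=b[2]-b[1]; e=e1 if e1@e1>e2@e2 else e2
        out.append((np.round(r[0]).tolist(),round(float(np.degrees(np.arctan2(e[1],e[0]))%180),1),np.round(r[1]).tolist(),col.round().tolist(),round(d['score'],2),m.sum()))
    return out
def state():
    s=observe(); R=np.array(s['tool_rot']); print('t',round(s['time_s'],2),'pos',np.round(s['position'],4),'yaw x',round(float(np.degrees(np.arctan2(R[1,0],R[0,0]))),1),'w',round(s['grip_width'],4),'f',np.round(s['ft_force'],1),'gf',round(float(np.max(s['gripper_force'])),1),'q6',np.round(s['q'],0)); return s
def go(xyz,yaw=None):
    s=state(); R=np.array(s['tool_rot']); d=R.T@(np.array(xyz)-s['position'])*100
    print('shift cm',d.round(2))
    if yaw is not None:
        a=np.degrees(np.arctan2(R[1,0],R[0,0])); t=-(yaw-a); print('turn',round((t+90)%180-90,1))
E
python3 - <<'E'
from h import *
loc={'sanitizer':[0,0,0],'selector_grip':[0,-.13,.117],'cap_top':[-.064,-.13,.098],'lid_hinge':[.085,.055,.085]}
A=[];B=[]
for k in range(3):
  for c in('top','side'):
    im=cam(c)
    for t,l in loc.items():
        D=spotter.mark_of(t,c)
        if D: A.append(l[:2]);B.append(D[0]['point'][:2])
A=np.array(A);B=np.array(B)
M,inl=cv2.estimateAffinePartial2D(A*1000,B*1000,ransacReprojThreshold=12); 
a=A[inl.ravel()>0];b=B[inl.ravel()>0];am=a.mean(0);bm=b.mean(0);H=(a-am).T@(b-bm)
th=np.arctan2(H[0,1]-H[1,0],H[0,0]+H[1,1]);R=np.array([[np.cos(th),-np.sin(th)],[np.sin(th),np.cos(th)]])
print(np.degrees(th),(bm-R@am).round(4),len(a),len(A),np.sqrt(((a@R.T+bm-R@am-b)**2).mean(0)))
o=bm-R@am
for c in('top','side'):
    for x in brushes(c): print(c,x)
im=cam('top')
P=lambda x,y,z:[*(R@[x,y]+o),z]
for q in proj(im,[P(-.1,-.185,.085),P(-.1,.185,.085),P(.087,-.185,.085),P(-.075,-.065,.085),P(-.075,.175,.085),P(0,-.13,.127)]): cv2.circle(im['pixels'],tuple(int(round(v)) for v in q),1,(0,0,255),-1)
crop(im,(275,255),95,'pics/san.png',4)
p=im['pixels'][190:310,180:365];cv2.imwrite('pics/san.png',cv2.resize(p,None,fx=4.2,fy=4.2,interpolation=cv2.INTER_CUBIC))
E
```

```text
3.8677246730403594 [0.5231 0.1533] 22 23 [0.00210453 0.00243633]
top ([585.0, -326.0], 47.7, [102.0, 52.0], [39.0, 81.0, 151.0], 0.98, np.int64(906))
top ([358.0, -212.0], 33.4, [99.0, 46.0], [37.0, 79.0, 148.0], 0.92, np.int64(824))
top ([566.0, -196.0], 6.5, [99.0, 47.0], [25.0, 38.0, 61.0], 0.65, np.int64(826))
top ([419.0, -457.0], 151.7, [55.0, 100.0], [34.0, 72.0, 139.0], 0.64, np.int64(985))
top ([426.0, -335.0], 6.4, [98.0, 50.0], [24.0, 35.0, 56.0], 0.6, np.int64(899))
side ([556.0, -181.0], 6.1, [105.0, 94.0], [42.0, 57.0, 80.0], 0.85, np.int64(908))
side ([406.0, -439.0], 151.3, [88.0, 126.0], [6.0, 64.0, 139.0], 0.83, np.int64(708))
side ([418.0, -320.0], 96.9, [101.0, 101.0], [42.0, 56.0, 78.0], 0.75, np.int64(878))
side ([577.0, -311.0], 49.1, [114.0, 96.0], [7.0, 73.0, 153.0], 0.67, np.int64(768))
side ([498.0, 486.0], 117.6, [87.0, 90.0], [52.0, 77.0, 105.0], 0.27, np.int64(2280))
```

View pics/san.png

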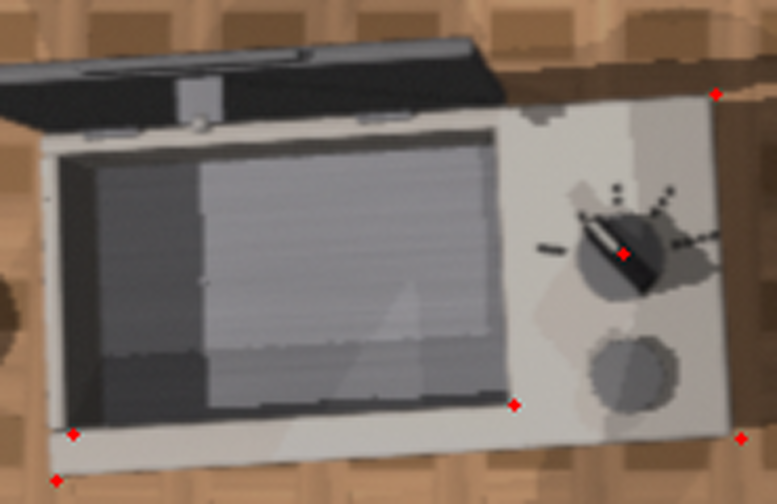

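The crop shows the knob axis at about (621,257) and the pointer at up-left (593,222), just past the one-dot mark at (580,215). The bar mark is at (551,249). The overlay is about 2–3 mm off, so I'll take half of that as a correction.

```bash
cat >> h.py <<'E'
TH=np.radians(3.87);O=np.array([.5243,.1548])
def S(x,y,z): return np.array([*(np.array([[np.cos(TH),-np.sin(TH)],[np.sin(TH),np.cos(TH)]])@[x,y]+O),z])
E
python3 -c "
from h import *
go(S(0,-.13,.2),41)"
```

```text
t 2.55 pos [ 0.1624 -0.5255  0.2313] yaw x 17.2 w 0.0849 f [-0.  -0.5  0.2] gf 0.0 q6 [-85.  22.  74.   0.  84. -12.]
shift cm [ 51.67 -41.65   3.13]
turn -23.8
```

Emit:
{"fn": "move_arm", "kwargs": {
  "series": "4 -3.3 0 0 0.2; 8 -6.6 0 0 0.2; 12 -9.9 0 0 0; 16 -13.2 0 0 0; 20 -16.5 0 0 0; 24 -19.8 0 0 0; 28 -23 0 0 0; 32 -26 0 0 0",
  "force": 60
}}

```text
time_s: 3.55
position: [0.3921, -0.1811, 0.2316]
tool_rot: [[0.955, 0.295, 0.001], [0.295, -0.955, -0.001], [0.0, 0.001, -1.0]]
ft_force: [0.2, -0.5, 0.6]
grip_width: 0.043
gripper_force: 0.0
```

Emit:
{"fn": "move_arm", "kwargs": {
  "series": "4 -3.3 0 -6 0; 8 -6.6 0 -12 0; 12 -9.9 0 -18 0; 16 -13 0 -23.8 0; 19.6 -15.6 0.5 -23.8 0; 19.6 -15.6 3 -23.8 0; 19.6 -15.6 3 -23.8 0"
}}

```text
time_s: 4.42
position: [0.5319, 0.0248, 0.2]
tool_rot: [[0.755, 0.656, -0.004], [0.656, -0.755, 0.001], [-0.002, -0.003, -1.0]]
ft_force: [-0.8, -0.1, -0.2]
grip_width: 0.0427
gripper_force: 0.0
```

```bash
python3 -c "
from h import *
go(S(0,-.13,.101),41)
print(brushes('top'));im=cam('top')
crop(im,proj(im,S(0,-.13,.1)),36,'pics/k1.png')"
```

```text
t 4.42 pos [0.5319 0.0248 0.2   ] yaw x 41.0 w 0.0427 f [-0.8 -0.1 -0.2] gf 0.0 q6 [-10.  22.  80.  -0.  79.  39.]
shift cm [0.14 0.08 9.9 ]
turn 0.0
[([585.0, -327.0], 48.7, [100.0, 49.0], [23.0, 51.0, 102.0], 0.92, np.int64(854)), ([418.0, -457.0], 151.5, [55.0, 100.0], [33.0, 71.0, 136.0], 0.86, np.int64(984)), ([566.0, -196.0], 6.3, [98.0, 47.0], [18.0, 28.0, 46.0], 0.78, np.int64(776)), ([426.0, -335.0], 6.6, [99.0, 51.0], [16.0, 24.0, 38.0], 0.62, np.int64(932)), ([357.0, -212.0], 32.7, [98.0, 44.0], [34.0, 73.0, 137.0], 0.58, np.int64(800))]
```

Emit:
{"fn": "move_arm", "kwargs": {
  "series": "0.1 0.1 4 0 0; 0.1 0.1 8 0 0; 0.1 0.1 9.9 0 0; 0.1 0.1 9.9 0 0; 0.1 0.1 9.9 0 -1; 0.1 0.1 9.9 0 -1; 0.1 0.1 9.9 0 -1; 0.1 0.1 9.9 0 -1"
}}

```text
time_s: 5.58
position: [0.5336, 0.0254, 0.104]
tool_rot: [[0.755, 0.656, 0.001], [0.656, -0.755, 0.002], [0.001, -0.001, -1.0]]
ft_force: [-5.8, 6.6, 8.5]
grip_width: 0.0113
gripper_force: 59.0
```

Emit:
{"fn": "move_arm", "kwargs": {
  "series": "0 0 0 -8 -1; 0 0 0 -16 -1; 0 0 0 -24 -1; 0 0 0 -32 -1; 0 0 0 -40 -1; 0 0 0 -43 -1; 0 0 0 -43 -1; 0 0 0 -43 -1"
}}

```text
time_s: 6.58
position: [0.5331, 0.0259, 0.104]
tool_rot: [[0.105, 0.995, -0.001], [0.995, -0.105, 0.003], [0.003, -0.001, -1.0]]
ft_force: [-6.8, 8.0, 10.1]
grip_width: 0.0109
gripper_force: 59.1
```

Emit:
{"fn": "move_arm", "kwargs": {
  "series": "0 0 -0.2 0 -1; 0 0 -0.2 0 0; 0 0 -0.2 0 0; 0 0 -0.2 0 0; 0 0 -5 0 0; 0 0 -10 0 0; 0 0 -15 0 0.5; -5.5 0 -15 0 0.5"
}}

```text
time_s: 7.58
position: [0.5296, -0.0294, 0.2566]
tool_rot: [[0.1, 0.995, 0.009], [0.995, -0.1, -0.002], [-0.001, 0.009, -1.0]]
ft_force: [1.3, -0.6, 0.1]
grip_width: 0.0639
gripper_force: 0.0
```

Emit:
{"fn": "move_arm", "kwargs": {
  "series": "-5 3 0 8 0.5; -10 6 0 16 0.5; -15 9 0 24 0.5; -20 12 0 30 0.5; -20 12 0 30 0.5"
}}

```text
time_s: 8.2
position: [0.6269, -0.2457, 0.2505]
tool_rot: [[0.592, 0.806, -0.001], [0.806, -0.592, 0.0], [-0.001, -0.001, -1.0]]
ft_force: [1.1, 0.6, -0.3]
grip_width: 0.0642
gripper_force: 0.0
```

```bash
python3 -c "
from h import *
state()
for x in brushes('top'): print(x)
im=cam('top'); cv2.imwrite('pics/t1.png',im['pixels'])
p=im['pixels'][190:310,180:365];cv2.imwrite('pics/s1.png',cv2.resize(p,None,fx=4.2,fy=4.2,interpolation=cv2.INTER_CUBIC))"
```

```text
t 8.2 pos [ 0.6269 -0.2457  0.2505] yaw x 53.7 w 0.0642 f [ 1.1  0.6 -0.3] gf 0.0 q6 [-31.  34.  49.  -0.  96.   5.]
([570.0, -194.0], 3.2, [96.0, 47.0], [30.0, 43.0, 65.0], 0.95, np.int64(610))
([418.0, -457.0], 153.0, [54.0, 99.0], [19.0, 44.0, 88.0], 0.83, np.int64(959))
([409.0, -340.0], 6.5, [66.0, 44.0], [18.0, 28.0, 43.0], 0.63, np.int64(338))
```

View pics/s1.png

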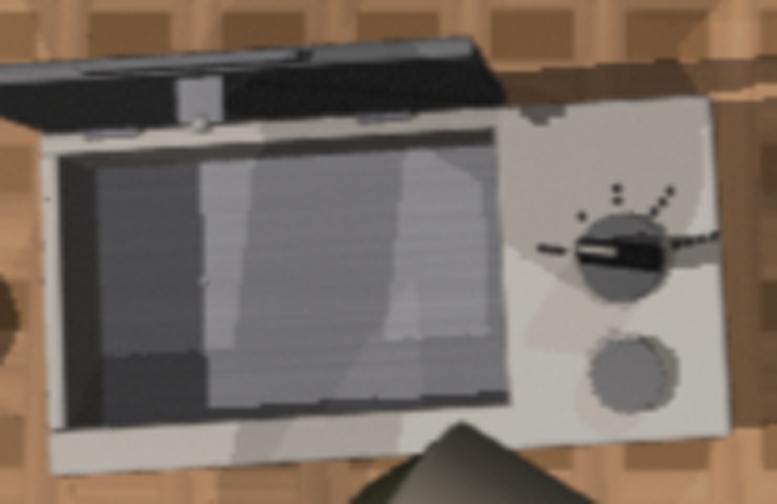

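View pics/t1.png

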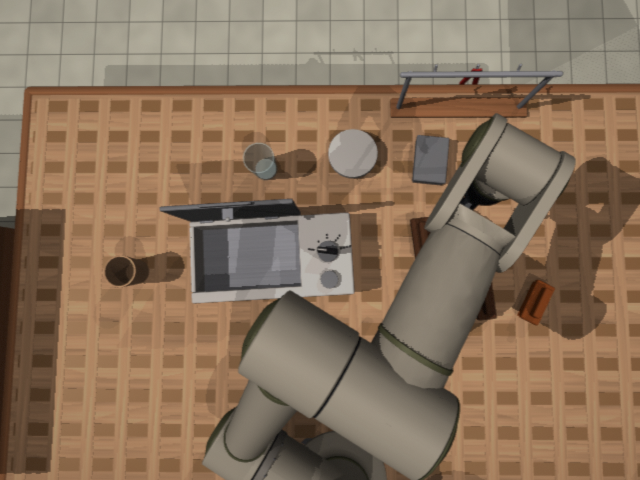

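The knob pointer is now at the bar mark, at crop position (551,249). No extra dark brushes show in the areas hidden before, so there are two brushes. I'll go to the one at (0.567,-0.199).

```bash
python3 -c "
from h import *
go([.567,-.199,.14],6.4)"
```

```text
t 8.35 pos [ 0.6263 -0.2412  0.2525] yaw x 54.0 w 0.0641 f [-0.4  0.9  1.1] gf 0.0 q6 [-31.  34.  50.   0.  96.   5.]
shift cm [-0.07 -7.28 11.25]
turn 47.6
```

Emit:
{"fn": "move_arm", "kwargs": {
  "series": "0 -3 0 10 0.2; 0 -6 0 20 0.2; 0 -7.3 2 30 0.2; 0 -7.3 6 40 0.2; 0 -7.3 10 47.6 0.2; 0 -7.3 11 47.6 0.2; 0 -7.3 11 47.6 0.2; 0 -7.3 11 47.6 0.2"
}}

```text
time_s: 9.35
position: [0.5682, -0.1991, 0.1442]
tool_rot: [[0.994, 0.113, 0.003], [0.113, -0.994, -0.002], [0.003, 0.002, -1.0]]
ft_force: [-0.5, 0.6, 0.5]
grip_width: 0.0514
gripper_force: 0.0
```

```bash
python3 -c "
from h import *
im=cam('side')
print([(np.round(d['point'],3),round(d['score'],2)) for d in spotter.mark_of('brush1','side')])
print([(np.round(d['point'],3),round(d['score'],2)) for d in spotter.mark_of('brush1','top')])
go([.567,-.199,.04],6.4)"
```

```text
[(array([ 0.424, -0.343,  0.   ]), 0.72), (array([ 0.566, -0.196, -0.001]), 0.69), (array([ 0.351, -0.217, -0.003]), 0.62), (array([ 0.589, -0.334,  0.004]), 0.62)]
[(array([ 0.566, -0.2  , -0.002]), 0.97), (array([ 0.424, -0.342, -0.003]), 0.74), (array([ 0.416, -0.469, -0.005]), 0.69), (array([ 0.759, -0.219,  0.002]), 0.41)]
t 9.5 pos [ 0.5679 -0.1991  0.1435] yaw x 6.4 w 0.0514 f [-1.   0.6  0.1] gf 0.0 q6 [-31.  31.  74.   0.  75.  53.]
shift cm [-0.1  -0.03 10.35]
turn 0.0
```

Emit:
{"fn": "move_arm", "kwargs": {
  "series": "-0.1 0 5 0 0.2; -0.1 0 9 0 0.2; -0.1 0 10.2 0 0.2; -0.1 0 10.2 0 -1; -0.1 0 10.2 0 -1; -0.1 0 10.2 0 -1; -0.1 0 10.2 0 -1; -0.1 0 10.2 0 -1",
  "force": 80
}}

```text
time_s: 10.5
position: [0.5675, -0.1997, 0.0422]
tool_rot: [[0.994, 0.111, 0.003], [0.111, -0.994, -0.002], [0.003, 0.002, -1.0]]
ft_force: [-0.4, -0.9, 7.1]
grip_width: 0.0164
gripper_force: 79.0
```

Emit:
{"fn": "move_arm", "kwargs": {
  "series": "0 0 -5 0 -1; 0 0 -10 0 -1; 0 0 -15 0 -1; 0 0 -19 0 -1; 0 0 -19 0 -1"
}}

```text
time_s: 11.12
position: [0.5673, -0.1994, 0.2341]
tool_rot: [[0.994, 0.111, 0.006], [0.111, -0.994, -0.004], [0.006, 0.004, -1.0]]
ft_force: [-0.0, 0.2, -2.6]
grip_width: 0.0161
gripper_force: 78.7
```

```bash
python3 -c "
from h import *
go(S(0,.01,.23),3.9)"
```

```text
t 11.12 pos [ 0.5673 -0.1994  0.2341] yaw x 6.4 w 0.0161 f [-0.   0.2 -2.6] gf 78.7 q6 [-31.  27.  66.   0.  87.  53.]
shift cm [ -0.29 -36.68   0.25]
turn 2.5
```

Emit:
{"fn": "move_arm", "kwargs": {
  "series": "0 -6 0 0 -1; 0 -12 0 0 -1; 0 -18 0 1 -1; 0 -24 0 2 -1; 0 -30 0 2.5 -1; 0 -36 0 2.5 -1; 0 -41.7 0 2.5 -1; 0 -45.6 0 2.5 -1"
}}

```text
time_s: 12.12
position: [0.5146, 0.2564, 0.2292]
tool_rot: [[0.998, 0.069, -0.002], [0.069, -0.998, -0.0], [-0.002, 0.0, -1.0]]
ft_force: [0.5, -0.0, -0.2]
grip_width: 0.0161
gripper_force: 78.8
```

```bash
python3 -c "
from h import *
go(S(0,.105,.055),3.9)"
```

```text
t 12.12 pos [0.5146 0.2564 0.2292] yaw x 4.0 w 0.0161 f [ 0.5 -0.  -0.2] gf 78.8 q6 [ 15.  24.  70.   0.  85. 101.]
shift cm [ 0.32 -0.3  17.42]
turn 0.1
```

Emit:
{"fn": "move_arm", "kwargs": {
  "series": "0.3 -0.3 0 0 -1; 0.3 -0.3 5 0 -1; 0.3 -0.3 10 0 -1; 0.3 -0.3 14 0 -1; 0.3 -0.3 16 0 -1; 0.3 -0.3 17 0 -1; 0.3 -0.3 17.4 0 -1; 0.3 -0.3 17.4 0 -1"
}}

```text
time_s: 13.12
position: [0.5189, 0.2572, 0.0568]
tool_rot: [[0.998, 0.067, 0.001], [0.067, -0.998, 0.0], [0.001, -0.0, -1.0]]
ft_force: [0.4, 0.1, 0.2]
grip_width: 0.0161
gripper_force: 78.8
```

```bash
python3 -c "
from h import *
s=go(S(0,.105,.055),3.9)
im=cam('side');cv2.imwrite('pics/p1.png',im['pixels'])
print([(np.round(d['point'],3),round(d['score'],2)) for d in spotter.mark_of('brush1','side')])"
```

```text
t 13.12 pos [0.5189 0.2572 0.0568] yaw x 3.9 w 0.0161 f [0.4 0.1 0.2] gf 78.8 q6 [ 15.  35.  83.  -0.  62. 101.]
shift cm [-0.16 -0.25  0.18]
turn -0.0
[(array([0.518, 0.256, 0.013]), 0.77)]
```

View pics/p1.png

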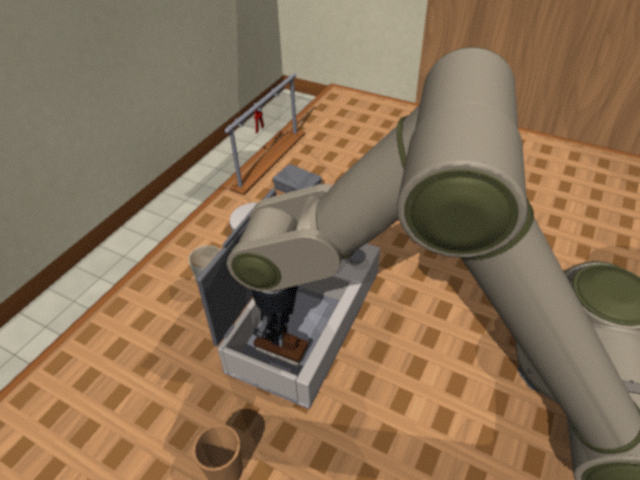

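The brush hangs just over the chamber floor at (280,345), level. I'll lower it the last 2 mm and let go.

Emit:
{"fn": "move_arm", "kwargs": {
  "series": "0 0 0.2 0 -1; 0 0 0.2 0 -1; 0 0 0.2 0 0.1; 0 0 0.2 0 0.1; 0 0 0.2 0 0.1; 0 0 -5 0 0.1; 0 0 -11 0 0.1; 0 0 -17 0 0.1"
}}

```text
time_s: 14.22
position: [0.5184, 0.2572, 0.2283]
tool_rot: [[0.998, 0.068, -0.0], [0.068, -0.998, -0.0], [-0.0, 0.0, -1.0]]
ft_force: [0.7, -0.0, 0.2]
grip_width: 0.047
gripper_force: 0.0
```

Emit:
{"fn": "move_arm", "kwargs": {
  "series": "-1 6 0 0 0.2; -2 12 0 0 0.2; -3 18 0 0 0.2; -4 24 0 0 0.2; -5 30 0 0 0.2; -6 36 0 0 0.2; -7 42 0 0 0.2; -8 47 0 0 0.2"
}}

```text
time_s: 15.22
position: [0.4701, -0.2193, 0.2264]
tool_rot: [[0.998, 0.067, 0.0], [0.067, -0.998, -0.0], [0.0, 0.0, -1.0]]
ft_force: [0.3, 1.4, -0.1]
grip_width: 0.0514
gripper_force: 0.0
```

```bash
python3 -c "
from h import *
for c in ('top','side'):
  im=cam(c)
  for x in brushes(c): print(x)
  print([(np.round(d['point'],3),round(d['score'],2)) for d in spotter.mark_of('brush1',c)])
go([.425,-.343,.12],6.5)"
```

```text
([586.0, -327.0], 50.3, [99.0, 49.0], [38.0, 80.0, 150.0], 0.95, np.int64(464))
([396.0, -337.0], 96.5, [36.0, 46.0], [22.0, 31.0, 48.0], 0.63, np.int64(225))
([518.0, 255.0], 1.5, [100.0, 50.0], [20.0, 28.0, 45.0], 0.6, np.int64(860))
[(array([ 0.594, -0.335, -0.002]), 0.96), (array([ 0.425, -0.341, -0.002]), 0.81), (array([0.518, 0.258, 0.005]), 0.63)]
([579.0, -311.0], 46.0, [110.0, 98.0], [8.0, 78.0, 163.0], 0.94, np.int64(773))
([419.0, -439.0], 107.2, [76.0, 144.0], [5.0, 42.0, 94.0], 0.83, np.int64(611))
([513.0, 264.0], 4.0, [105.0, 64.0], [31.0, 44.0, 65.0], 0.81, np.int64(1403))
([418.0, -320.0], 96.7, [96.0, 99.0], [42.0, 56.0, 77.0], 0.74, np.int64(821))
([351.0, -195.0], 32.5, [105.0, 87.0], [7.0, 70.0, 147.0], 0.66, np.int64(995))
[(array([ 0.425, -0.345,  0.   ]), 0.96), (array([ 0.589, -0.334,  0.002]), 0.83), (array([ 0.416, -0.473,  0.003]), 0.74), (array([ 0.355, -0.216, -0.004]), 0.62), (array([0.519, 0.26 , 0.011]), 0.6), (array([ 0.775, -0.03 ,  0.001]), 0.29)]
t 15.62 pos [ 0.4708 -0.2159  0.2265] yaw x 4.0 w 0.0511 f [-0.3  0.3  0.3] gf 0.0 q6 [-38.  19.  80.   0.  81.  48.]
shift cm [-5.45 12.36 10.65]
turn -2.5
```

Emit:
{"fn": "move_arm", "kwargs": {
  "series": "-2.7 6 0 -2.5 0.2; -5.4 12.3 2 -2.5 0.2; -5.4 12.3 7 -2.5 0.2; -5.4 12.3 10.6 -2.5 0.2; -5.4 12.3 10.6 -2.5 0.2"
}}

```text
time_s: 16.25
position: [0.4246, -0.3419, 0.1186]
tool_rot: [[0.994, 0.112, -0.003], [0.112, -0.994, 0.004], [-0.003, -0.004, -1.0]]
ft_force: [0.5, 0.2, 0.2]
grip_width: 0.0511
gripper_force: 0.0
```

```bash
python3 -c "
from h import *
cam('side');print([(np.round(d['point'],3),round(d['score'],2)) for d in spotter.mark_of('brush1','side')])
go([.426,-.342,.042],6.5)"
```

```text
[(array([ 0.351, -0.217,  0.   ]), 0.88), (array([0.518, 0.257, 0.008]), 0.82), (array([ 0.425, -0.346,  0.002]), 0.76), (array([ 0.59 , -0.335,  0.003]), 0.76), (array([ 0.416, -0.47 ,  0.002]), 0.63)]
t 16.35 pos [ 0.4259 -0.3433  0.1217] yaw x 6.4 w 0.051 f [1.3 0.  0.4] gf 0.0 q6 [-51.  27.  85.   0.  68.  32.]
shift cm [ 0.02 -0.14  7.97]
turn -0.1
```

Emit:
{"fn": "move_arm", "kwargs": {
  "series": "0 0 5 0 0.2; 0 0 7.5 0 0.2; 0 0 7.9 0 0.2; 0 0 7.9 0 -1; 0 0 7.9 0 -1; 0 0 7.9 0 -1; 0 0 7.9 0 -1; 0 0 7.9 0 -1"
}}

```text
time_s: 17.35
position: [0.4258, -0.3441, 0.0433]
tool_rot: [[0.994, 0.111, 0.002], [0.111, -0.994, -0.003], [0.002, 0.003, -1.0]]
ft_force: [0.4, 1.3, 6.3]
grip_width: 0.016
gripper_force: 79.2
```

Emit:
{"fn": "move_arm", "kwargs": {
  "series": "0 0 -5 0 -1; 0 0 -10 0 -1; 0 0 -15 0 -1; 0 0 -18.5 0 -1; 0 0 -18.5 0 -1"
}}

```text
time_s: 17.98
position: [0.4256, -0.344, 0.2297]
tool_rot: [[0.994, 0.111, 0.004], [0.111, -0.994, -0.005], [0.004, 0.006, -1.0]]
ft_force: [-0.5, 0.7, -1.9]
grip_width: 0.0162
gripper_force: 78.9
```

```bash
python3 -c "
from h import *
go(S(0,.01,.23),3.9)"
```

```text
t 17.98 pos [ 0.4256 -0.344   0.2297] yaw x 6.4 w 0.0162 f [-0.5  0.7 -1.9] gf 78.9 q6 [-51.  21.  75.   0.  83.  32.]
shift cm [ 15.4  -49.47  -0.26]
turn 2.5
```

Emit:
{"fn": "move_arm", "kwargs": {
  "series": "1.9 -5.9 0 0 -1; 3.8 -11.8 0 0 -1; 5.7 -17.7 0 1 -1; 7.6 -23.6 0 2 -1; 9.5 -29.5 0 2.5 -1; 11.4 -35.4 0 2.5 -1; 13.3 -41.3 0 2.5 -1; 15 -46 0 2.5 -1"
}}

```text
time_s: 18.98
position: [0.5225, 0.1328, 0.2254]
tool_rot: [[0.998, 0.069, -0.002], [0.069, -0.998, 0.0], [-0.002, -0.0, -1.0]]
ft_force: [0.7, -0.9, -0.1]
grip_width: 0.0161
gripper_force: 78.9
```

```bash
python3 -c "
from h import *
go(S(0,.01,.055),3.9)"
```

```text
t 18.98 pos [0.5225 0.1328 0.2254] yaw x 3.9 w 0.0161 f [ 0.7 -0.9 -0.1] gf 78.9 q6 [ 2. 21. 77.  0. 82. 88.]
shift cm [ 0.36 -3.18 17.04]
turn 0.0
```

Emit:
{"fn": "move_arm", "kwargs": {
  "series": "0.3 -3.2 0 0 -1; 0.3 -3.2 5 0 -1; 0.3 -3.2 10 0 -1; 0.3 -3.2 14 0 -1; 0.3 -3.2 16 0 -1; 0.3 -3.2 17 0 -1; 0.3 -3.2 17.1 0 -1; 0.3 -3.2 17.1 0 -1"
}}

```text
time_s: 19.98
position: [0.5239, 0.1626, 0.0555]
tool_rot: [[0.998, 0.068, 0.0], [0.068, -0.998, 0.0], [0.0, -0.0, -1.0]]
ft_force: [-0.5, 0.0, -1.0]
grip_width: 0.0156
gripper_force: 78.9
```

Emit:
{"fn": "move_arm", "kwargs": {
  "series": "0 0 0.2 0 -1; 0 0 0.2 0 -1; 0 0 0.2 0 0.1; 0 0 0.2 0 0.1; 0 0 0.2 0 0.1; 0 0 -5 0 0.1; 0 0 -11 0 0; 0 0 -17 0 0"
}}

```text
time_s: 20.98
position: [0.5236, 0.1625, 0.2271]
tool_rot: [[0.998, 0.068, -0.0], [0.068, -0.998, -0.0], [-0.0, 0.0, -1.0]]
ft_force: [0.1, -0.1, 0.1]
grip_width: 0.0427
gripper_force: 0.0
```

Emit:
{"fn": "move_arm", "kwargs": {
  "series": "0 6 0 0 -1; -3 11 0 0 -1; -6 16 0 0 -1; -10 20 0 0 -1; -10 20 0 0 -1"
}}

```text
time_s: 21.6
position: [0.436, -0.0458, 0.2255]
tool_rot: [[0.998, 0.063, -0.0], [0.063, -0.998, -0.0], [-0.0, 0.0, -1.0]]
ft_force: [0.2, 0.7, -0.1]
grip_width: 0.0001
gripper_force: 0.0
```

```bash
python3 -c "
from h import *
for c in ('top','side'):
  im=cam(c); cv2.imwrite('pics/b_%s.png'%c,im['pixels'])
  for t in ('brush1','lid_edge','cap_top','tumbler','cap_case'): print(t,[(np.round(d['point'],3),round(d['score'],2)) for d in spotter.mark_of(t,c)])
state()"
```

```text
brush1 [(array([ 0.353, -0.216,  0.001]), 0.91), (array([0.515, 0.258, 0.01 ]), 0.8), (array([ 0.416, -0.47 , -0.003]), 0.69), (array([0.524, 0.165, 0.01 ]), 0.68)]
lid_edge []
cap_top [(array([0.467, 0.018, 0.096]), 0.43)]
tumbler [(array([ 0.746,  0.184, -0.002]), 0.94)]
cap_case [(array([ 0.775, -0.033,  0.004]), 0.74), (array([ 0.746,  0.182, -0.004]), 0.47)]
brush1 [(array([0.517, 0.261, 0.01 ]), 0.95), (array([0.526, 0.162, 0.012]), 0.89), (array([ 0.417, -0.467,  0.002]), 0.86), (array([ 0.353, -0.214, -0.003]), 0.6), (array([ 0.588, -0.336,  0.003]), 0.57)]
lid_edge [(array([0.613, 0.214, 0.271]), 0.85)]
cap_top [(array([0.463, 0.019, 0.098]), 0.75)]
tumbler []
cap_case [(array([ 0.777, -0.033,  0.002]), 0.53)]
t 22.2 pos [ 0.4377 -0.0435  0.2253] yaw x 3.9 w -0.0002 f [ 0.4 -0.5  0.2] gf 0.0 q6 [-21.  11.  91.  -0.  78.  65.]
```

View pics/b_side.png

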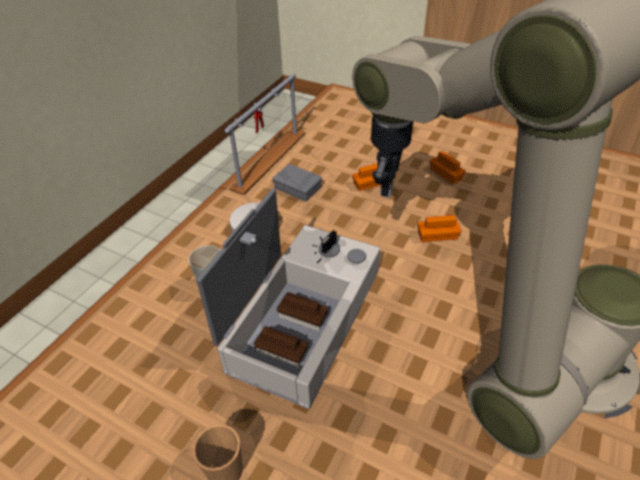

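Both brushes lie flat and apart on the chamber floor, at (302,310) and (283,343). Next is the cap, with shut fingers.

```bash
python3 -c "
from h import *
go([.468,.02,.105])"
```

```text
t 22.2 pos [ 0.4377 -0.0435  0.2253] yaw x 3.9 w -0.0002 f [ 0.4 -0.5  0.2] gf 0.0 q6 [-21.  11.  91.  -0.  78.  65.]
shift cm [ 3.46 -6.13 12.03]
```

Emit:
{"fn": "move_arm", "kwargs": {
  "series": "3.5 -6.1 0 0 -1; 3.5 -6.1 6 0 -1; 3.5 -6.1 11 0 -1; 3.5 -6.1 12 0 -1; 3.5 -6.1 12.5 0 -1; 3.5 -6.1 13 0 -1; 3.5 -6.1 13.4 0 -1; 3.5 -6.1 13.4 0 -1"
}}

```text
time_s: 23.2
position: [0.4692, 0.0192, 0.092]
tool_rot: [[0.998, 0.067, 0.003], [0.067, -0.998, -0.001], [0.002, 0.001, -1.0]]
ft_force: [2.2, -0.8, 4.1]
grip_width: 0.0006
gripper_force: 1.8
```

Emit:
{"fn": "move_arm", "kwargs": {
  "series": "0 0 0.1 0 -1; 0 0 0.2 0 -1; 0 0 0.2 0 -1"
}}

```text
time_s: 23.58
position: [0.4693, 0.0192, 0.0909]
tool_rot: [[0.998, 0.068, 0.003], [0.068, -0.998, -0.001], [0.003, 0.001, -1.0]]
ft_force: [-0.8, -0.3, 17.2]
grip_width: -0.0001
gripper_force: 8.9
```

The cap is home: TCP at z 0.091 with 17 N. Next, up and over behind the lid.

Emit:
{"fn": "move_arm", "kwargs": {
  "series": "0 0 -5 0 -1; 0 0 -11 0 -1; 0 0 -17 0 -1; 0 0 -22.5 0 -1; 0 0 -22.5 0 -1"
}}

```text
time_s: 24.2
position: [0.469, 0.0195, 0.3176]
tool_rot: [[0.998, 0.068, 0.006], [0.068, -0.998, -0.001], [0.006, 0.002, -1.0]]
ft_force: [0.5, 0.6, -0.7]
grip_width: 0.0001
gripper_force: 0.0
```

```bash
python3 -c "
from h import *
go(S(.15,.055,.315),3.9)"
```

```text
t 24.2 pos [0.469  0.0195 0.3176] yaw x 3.9 w 0.0001 f [ 0.5  0.6 -0.7] gf 0.0 q6 [-12.  10.  76.   0.  93.  74.]
shift cm [ 21.44 -18.62   0.37]
turn -0.0
```

Emit:
{"fn": "move_arm", "kwargs": {
  "series": "4 -3.5 -1 0 -1; 8 -7 -1 0 -1; 12 -10.5 -1 0 -1; 16 -14 -1 0 -1; 20 -17.5 -1 0 -1; 21.4 -18.6 -1 0 -1; 21.4 -18.6 -1 0 -1"
}}

```text
time_s: 25.08
position: [0.6696, 0.2202, 0.3213]
tool_rot: [[0.998, 0.069, -0.005], [0.069, -0.998, -0.001], [-0.005, 0.0, -1.0]]
ft_force: [-0.1, -0.3, -0.4]
grip_width: -0.0
gripper_force: 0.0
```

```bash
python3 -c "
from h import *
go(S(.15,.055,.225),3.9)
cam('side');print([(np.round(d['point'],3),round(d['score'],2)) for d in spotter.mark_of('lid_edge','side')])"
```

```text
t 25.07 pos [0.6696 0.2202 0.3213] yaw x 3.9 w -0.0 f [-0.1 -0.3 -0.4] gf 0.0 q6 [  9.  38.  31.   0. 111.  95.]
shift cm [0.11 0.04 9.62]
turn 0.0
[(array([0.61 , 0.213, 0.273]), 0.73)]
```

Emit:
{"fn": "move_arm", "kwargs": {
  "series": "0 0 5 0 -1; 0 0 9.3 0 -1; 0 0 9.6 0 -1; 0 0 9.6 0 -1; -1.5 0 9.6 0 -1; -3 0 9.6 0 -1; -4 0 9.6 0 -1; -4 0 9.6 0 -1"
}}

```text
time_s: 26.18
position: [0.6295, 0.2168, 0.23]
tool_rot: [[0.998, 0.068, 0.002], [0.068, -0.998, 0.0], [0.003, -0.0, -1.0]]
ft_force: [0.4, 0.6, -0.1]
grip_width: -0.0002
gripper_force: 0.0
```

```bash
python3 -c "
from h import *
go(S(.15,.055,.225),3.9)
cam('side');print([(np.round(d['point'],3),round(d['score'],2)) for d in spotter.mark_of('lid_edge','side')])"
```

```text
t 26.18 pos [0.6295 0.2168 0.23  ] yaw x 3.9 w -0.0002 f [ 0.4  0.6 -0.1] gf 0.0 q6 [ 9. 34. 54.  0. 92. 95.]
shift cm [ 4.09 -0.02  0.51]
turn -0.0
[(array([0.613, 0.215, 0.268]), 0.62)]
```

Emit:
{"fn": "move_arm", "kwargs": {
  "series": "-1.5 0 -0.3 0 -1; -3 0 -0.5 0 -1; -5 0 -0.4 0 -1; -6.9 0 0.1 0 -1; -9 0 0.9 0 -1; -10.8 0 2 0 -1; -12 0 2.9 0 -1; -13 0 3.8 0 -1"
}}

```text
time_s: 27.28
position: [0.5003, 0.208, 0.1904]
tool_rot: [[0.998, 0.067, 0.002], [0.067, -0.998, 0.0], [0.002, -0.0, -1.0]]
ft_force: [1.4, 0.3, 0.8]
grip_width: 0.0001
gripper_force: 0.6
```

```bash
python3 -c "
from h import *
go(S(.15,.055,.225),3.9)
im=cam('side');print([(np.round(d['point'],3),round(d['score'],2)) for d in spotter.mark_of('lid_edge','side')]); cv2.imwrite('pics/l1.png',im['pixels'][120:420,150:470])"
```

```text
t 27.27 pos [0.5003 0.208  0.1904] yaw x 3.9 w 0.0001 f [1.4 0.3 0.8] gf 0.6 q6 [10. 23. 80. -0. 77. 96.]
shift cm [17.04 -0.03 -3.43]
turn -0.0
[(array([0.466, 0.207, 0.213]), 0.89), (array([0.523, 0.164, 0.01 ]), 0.43), (array([0.532, 0.021, 0.118]), 0.25)]
```

View pics/l1.png

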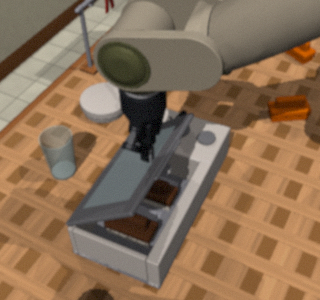

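The lid follows the fingers and is at about 40°.

Emit:
{"fn": "move_arm", "kwargs": {
  "series": "-1 0 1.1 0 -1; -1.8 0 2.2 0 -1; -2.5 0 3.4 0 -1; -3.1 0 4.5 0 -1; -3.8 0 6.2 0 -1; -3.8 0 4 0 -1; -6.5 0 4 0 -1; -6.5 0 4 0 -1"
}}

```text
time_s: 28.38
position: [0.4341, 0.2037, 0.1505]
tool_rot: [[0.998, 0.068, -0.0], [0.068, -0.998, -0.0], [-0.0, -0.0, -1.0]]
ft_force: [1.0, -0.6, 0.2]
grip_width: -0.0002
gripper_force: 0.0
```

```bash
python3 -c "
from h import *
go(S(-.09,.055,.096),3.9)
im=cam('side');print([(np.round(d['point'],3),round(d['score'],2)) for d in spotter.mark_of('lid_edge','side')])"
```

```text
t 28.38 pos [0.4341 0.2037 0.1505] yaw x 3.9 w -0.0002 f [ 1.  -0.6  0.2] gf 0.0 q6 [11. 20. 93.  0. 68. 97.]
shift cm [-0.33 -0.02  5.45]
turn -0.0
[(array([0.423, 0.203, 0.134]), 0.78)]
```

Emit:
{"fn": "move_arm", "kwargs": {
  "series": "0 0 1.5 0 -1; 0 0 3 0 -1; 0 0 4 0 -1; 0 0 4.6 0 -1; 0 0 5 0 -1; 0 0 5.4 0 -1; 0 0 5.7 0 -1; 0 0 5.7 0 -1"
}}

```text
time_s: 29.48
position: [0.4353, 0.2037, 0.0957]
tool_rot: [[0.998, 0.068, 0.003], [0.068, -0.998, 0.0], [0.003, -0.0, -1.0]]
ft_force: [-7.5, -2.3, 27.5]
grip_width: 0.0002
gripper_force: 13.6
```

Emit:
{"fn": "move_arm", "kwargs": {
  "series": "0 0 0 0 -1; 0 0 0.1 0 -1; 0 0 0.1 0 -1"
}}

```text
time_s: 29.85
position: [0.4354, 0.2037, 0.0955]
tool_rot: [[0.998, 0.068, 0.004], [0.068, -0.998, 0.0], [0.004, -0.0, -1.0]]
ft_force: [-11.3, -3.8, 36.7]
grip_width: -0.0004
gripper_force: 18.4
```

The lid is home: front edge top at z 0.0955 and firm at 37 N. On to the knob.

Emit:
{"fn": "move_arm", "kwargs": {
  "series": "0 0 -3 0 -1; 0 0 -8 0 -1; 0 0 -12 0 0; 3 6 -12 -10 0; 6 12 -12 -20 0; 9 17 -12 -30 0; 9 17 -12 -40 0; 9 17 -12 -50 0"
}}

```text
time_s: 30.85
position: [0.537, 0.0385, 0.2119]
tool_rot: [[0.587, 0.81, 0.0], [0.81, -0.587, -0.0], [-0.0, 0.0, -1.0]]
ft_force: [-0.6, 0.7, -0.2]
grip_width: 0.0425
gripper_force: 0.0
```

```bash
python3 -c "
from h import *
go([.533,.0256,.103],84)
im=cam('top')
cv2.imwrite('pics/s2.png',cv2.resize(im['pixels'][190:310,180:365],None,fx=4.2,fy=4.2,interpolation=cv2.INTER_CUBIC))"
```

```text
t 30.85 pos [0.537  0.0385 0.2119] yaw x 54.1 w 0.0425 f [-0.6  0.7 -0.2] gf 0.0 q6 [-8. 22. 78. -0. 80. 27.]
shift cm [-1.28  0.43 10.89]
turn -29.9
```

View pics/s2.png

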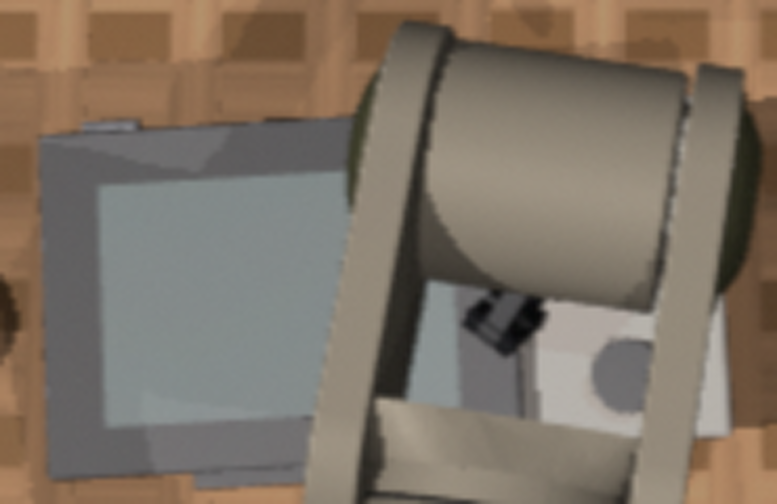

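The lid is shut flat over the chamber and the cap at (628,372) looks home. The knob itself is hidden by the wrist.

Emit:
{"fn": "move_arm", "kwargs": {
  "series": "-0.6 0.2 0 -10 0; -1.3 0.4 0 -20 0; -1.3 0.4 3 -29.9 0; -1.3 0.4 7 -29.9 0; -1.3 0.4 10.9 -29.9 0; -1.3 0.4 10.9 -29.9 0; -1.3 0.4 10.9 -29.9 -1; -1.3 0.4 10.9 -29.9 -1",
  "force": 60
}}

```text
time_s: 31.9
position: [0.533, 0.0271, 0.1052]
tool_rot: [[0.109, 0.994, 0.004], [0.994, -0.109, -0.001], [-0.0, 0.004, -1.0]]
ft_force: [-0.7, 0.6, 3.2]
grip_width: 0.0105
gripper_force: 61.2
```

Emit:
{"fn": "move_arm", "kwargs": {
  "series": "0 0 0 0 -1; 0 0 0 0 -1; 0 0 0 10 -1; 0 0 0 20 -1; 0 0 0 30 -1; 0 0 0 40 -1; 0 0 0 50 -1; 0 0 0 60 -1"
}}

```text
time_s: 32.9
position: [0.5346, 0.026, 0.1053]
tool_rot: [[0.917, 0.398, 0.008], [0.398, -0.917, -0.003], [0.006, 0.006, -1.0]]
ft_force: [8.1, -5.7, 1.1]
grip_width: 0.0107
gripper_force: 61.0
```

Emit:
{"fn": "move_arm", "kwargs": {
  "series": "0 0 0 10 -1; 0 0 0 20 -1; 0 0 0 30 -1; 0 0 0 40 -1; 0 0 0 50 -1; 0 0 0 60 -1; 0 0 0 60 -1; 0 0 0 60 -1"
}}

```text
time_s: 33.9
position: [0.5344, 0.024, 0.1053]
tool_rot: [[0.806, -0.592, 0.007], [-0.592, -0.806, -0.006], [0.01, 0.001, -1.0]]
ft_force: [5.5, -16.3, 2.3]
grip_width: 0.0106
gripper_force: 61.0
```

Emit:
{"fn": "move_arm", "kwargs": {
  "series": "0 0 0 0 0; 0 0 0 0 0; 0 0 0 0 0; 0 0 -5 0 0; 0 0 -11 0 0; 0 0 -16 0 0; -4 4 -16 0 0; -7 8 -16 0 0"
}}

```text
time_s: 34.9
position: [0.4264, 0.0043, 0.2636]
tool_rot: [[0.807, -0.59, 0.001], [-0.59, -0.807, -0.0], [0.001, -0.0, -1.0]]
ft_force: [1.2, -0.7, 0.1]
grip_width: 0.0428
gripper_force: 0.0
```

Emit:
{"fn": "move_arm", "kwargs": {
  "series": "-2 5 0 0 0; -4 10 0 0 0; -6 15 0 0 0; -7 19 0 0 0; -7 19 0 0 0"
}}

```text
time_s: 35.52
position: [0.258, -0.1089, 0.2635]
tool_rot: [[0.803, -0.595, 0.001], [-0.595, -0.803, -0.001], [0.001, 0.0, -1.0]]
ft_force: [0.4, 0.0, -1.1]
grip_width: 0.0429
gripper_force: 0.0
```

```bash
python3 -c "
from h import *
state()
im=cam('top')
cv2.imwrite('pics/s3.png',cv2.resize(im['pixels'][190:310,180:365],None,fx=4.2,fy=4.2,interpolation=cv2.INTER_CUBIC))
im=cam('side');cv2.imwrite('pics/s4.png',cv2.resize(im['pixels'][120:420,170:450],None,fx=2,fy=2,interpolation=cv2.INTER_CUBIC))
for c in('top','side'):
  for t in('lid_edge','cap_top','brush1'):print(t,[(np.round(d['point'],3),round(d['score'],2)) for d in spotter.mark_of(t,c)])"
```

```text
t 35.52 pos [ 0.258  -0.1089  0.2635] yaw x -36.5 w 0.0429 f [ 0.4  0.  -1.1] gf 0.0 q6 [-48.  -9. 105.  -0.  84.  79.]
lid_edge [(array([0.415, 0.206, 0.095]), 0.74)]
cap_top [(array([0.467, 0.016, 0.09 ]), 0.58)]
brush1 [(array([ 0.413, -0.472, -0.003]), 0.95), (array([ 0.59 , -0.333, -0.   ]), 0.89), (array([ 0.355, -0.214, -0.   ]), 0.71)]
lid_edge [(array([0.417, 0.204, 0.094]), 0.96)]
cap_top [(array([0.464, 0.019, 0.093]), 0.7), (array([0.534, 0.023, 0.119]), 0.36)]
brush1 [(array([ 0.416, -0.467,  0.   ]), 0.98), (array([ 0.356, -0.216, -0.002]), 0.93)]
```

View pics/s3.png

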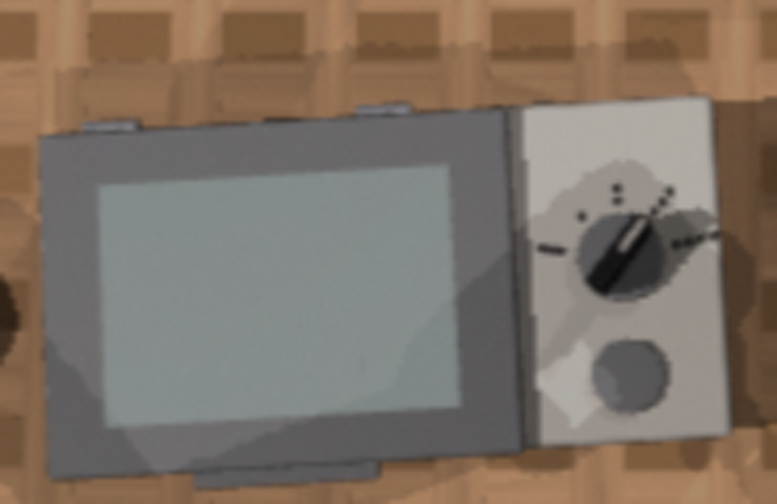

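View pics/s4.png

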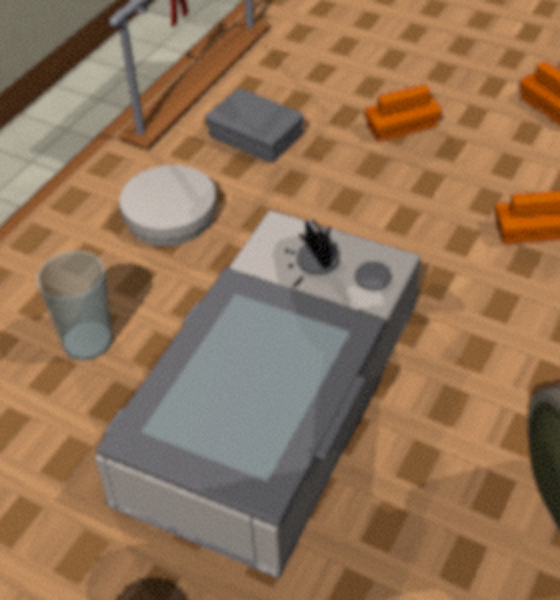

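The pointer at (640,225) aims at the three-dot mark at (663,200). The lid is flat shut, the cap is down and the bystanders haven't moved. Handing in.

```bash
python3 -c "
from rig import order
print(order.close_job())"
```

```text
the job is handed in; nothing more can be done
None
```

The job is handed in after about 36 s of robot time: knob turned to off first, both brown brushes flat in the chamber, lid and filter cap pressed home, knob then set to three dots, bystanders untouched (no verdict was returned).

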